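# Make up two breakfast gift trays in the egg packing shed

## Robot

A 6-joint arm with a two-finger parallel gripper is mounted at the origin on the work surface. World frame = base frame: x ahead of the robot, y to its left, z up, the work surface at z = 0. Lengths are in mm, angles in rad, forces in N, time in s.
With the tool pointing down it reaches from about 400 to 925 mm from the base axis. Payload 3.4 kg.
Tool frame: the origin (TCP) lies on the centre line of the jaws, within the pads' length; the fingertips stand 11 mm ahead of it and the grasp point (between the pads) lies 8 mm behind it; z points along the fingers, y is the line along which they close (so a half turn about z gives the same grasp; the last joint's range is limited). The gripper opens to 85 mm and grips with 20 to 120 N. Pads are 22 mm wide; open, the fingers measure 114 mm over their backs; the gripper's body (76 mm by 85 mm) begins 54 mm behind the grasp point. The pads swing forward as they close: fully open they stand 13 mm farther back than shut.
Start: joints at [1.111, 0.307, 1.506, -0, 1.328, -0.073], TCP at [216.929, 532.516, 242.305] pointing down, gripper open.
Joint ranges: [-3.12, 3.12], [-1.05, 2.28], [0.14, 2.33], [-1.42, 4.57], [0.1, 2.73], [-2.68, 2.68]. Speed limits (rad/s): [2.57, 2.57, 3.14, 3.14, 3.14, 3.14].

## Interface

Orientations are given as a rotation vector (axis times angle).
In Python, from bench import env, vision gives the robot as it stands. The module is installed in compiled form; this text tells all that it offers.
- The arm moves only by the tool jog_arm, never from a script. Its argument "plan" is a list of rows, each a list of 3 entries, a list of its own where there are three numbers: the shift along the tool's x, y, z in m, then the turn, a rotation vector about the tool's x, y, z in rad, then the closure, from 0 (fully open) to 1 (shut). A call has 1 to 12 rows; each row is the pose to reach, as a shift and turn from the pose commanded when the call began, along the tool's axes at that moment; what a row does not reach only later rows make up. A row lasts 1/8 s, in which the tool goes at most 62.5 mm and 10.7 degrees, less where a joint would pass 70% of its speed; a pose out of reach is approached as far as the arm can. A call with a gripper value outside its range is refused whole. The fingers move at their own pace and stop on an object; "newtons" is the grip in N (left out, the last holds). Time passes only in rows, so rows that repeat a pose let the fingers close. It gives the time, the measured TCP pose, the force, the opening and the grip force at its end, in the units of the state.
- env.read_state(): the state, without advancing time (a new reading comes with each control period).
- vision.capture(name): name is "side" or "top" or "wrist"; returns (picture, depth): 480x640x3 uint8, blue, green, red; 480x640 float32, mm along the optical axis (not along the pixel's ray), 0 where there is no reading.
- vision.camera_info(name): a dict with "intrinsics" (3x3 intrinsics, pixels), "D" ([k1, k2, p1, p2, k3] as OpenCV has them; the pictures are not rectified), "world_from_camera" (4x4, takes a point from camera to world coordinates). Camera axes: x right, y up, looking along -z (the intrinsics and any distortion apply to the point x, -y, -z); pixel columns grow to the right and rows downward; lengths in mm; the calibration is good to about 2 mm. A picture is of the moment at which its call begins: read the wrist's pose just before it. camera_info takes no time and is no camera call; for the wrist camera it gives the pose at the moment of the call.
- env.job_done(): hands the job in; it is judged then, once.
Trained networks look in the newest picture that a camera, given by its name, has taken for a name from the list of things; names that differ only in an ending like _2 or _b are one class to them, and where a whole thing is asked for, a point or a joint stands for the part that bears it (a point fixed in the world has none). Each returns a list of dicts, best first, with "conf" (0 to 1); they miss things now and then, are a little off and sometimes report something else, mostly with a low value. They report only what shows in the picture. A call takes as long as a camera call.
- vision.spot_in(camera, target): "box" ([left, top, width, height] as shares, 0 to 1, of the picture: columns of its width, rows of its height, round what is visible of it).
- vision.tip_of(camera, target): "at" ([column, row] as shares, 0 to 1, of the picture: columns of its width, rows of its height: a listed point, or the origin of a listed thing).
The state is a dict: "time_s": time; "joints": joint angles; "joint_velocities": joint speeds; "joint_torque": joint torques, N m; "ee_pos": TCP position; "tool_rot": TCP orientation; "force": force on the tool from outside, world axes, zero at the start; "moment": the same for the moment, N m; "grip_width": finger opening in mm; "grasp_force": force on a finger pad.
Only numpy, scipy, OpenCV 4.12 (cv2) and the standard library are available. Lean on these libraries where they do the work, as an engineer would, in place of code of your own. Each camera call takes 0.05 s, during which the arm holds its last target. There are 200 camera calls.

## Task

Make up the two white foam gift trays. The long tray gets the big goose egg in its small egg nest, the honey jar in the square bay next to the egg and the slim steel shaker in the end bay; the short tray gets the small hen egg in its nest and the wooden egg cup in its bay. Eggs lie along the tray in their nests, the rest stand upright in their bays; set the eggs down gently and never let one drop through the air.

Things in the scene. Friction and masses are not known exactly. Their poses are not given: they have to be found in the camera images.
- goose_egg: The large egg, pale shell, rigid, 84 mm long, 56 mm thick, 140 g. Origin at its middle, x along its length (it may roll about x, so only x's direction counts). At the start it lies in a slot on a small fixed white foam pad (70 x 60 mm, long side along the egg, top 16 mm above the table), its middle about 25 mm above the pad's top.
- hen_egg: The small egg, pale shell, rigid, 58 mm long, 44 mm thick, 60 g. Origin at its middle, x along its length (it may roll about x, so only x's direction counts). At the start it lies in a slot on a small fixed white foam pad (70 x 60 mm, long side along the egg, top 16 mm above the table), its middle about 18 mm above the pad's top.
- jar: Round honey jar standing on the table: amber glass 50 mm across, aluminium lid 48 mm across, 62 mm tall in all. Origin at the centre of its underside, z up.
- egg_cup: Turned wooden egg cup standing on the table, open at the top, 60 mm tall: foot 42 mm across and 5 mm thick, thin stem, bowl above it, straight-sided and 47 mm across from 34 mm height up to the rim. Origin at the centre of its underside, z up.
- shaker: Slim steel shaker standing on the table, 34 mm across, 81 mm tall, straight up to 62 mm, then a dark domed top. Origin at the centre of its underside, z up.
- long_tray: Longer foam tray, fixed, 256 (x) x 92 x 32 mm. Origin: centre of underside, x along it, away from the robot. Recesses 8 mm deep (floor 24 mm above table), on the centre line: egg nest, slot 36 (x) x 26 mm at x = -84 mm; 66 mm square bays at x = -4 mm (next to the egg) and +76 mm (end bay). An egg rests on the nest's edges, lying along x: the goose egg's middle then about 57 mm above the table.
- short_tray: Shorter foam tray, fixed, 176 (x) x 92 x 32 mm. Origin: centre of underside, x along it, away from the robot. Recesses 8 mm deep (floor 24 mm above table), on the centre line: egg nest, slot 36 (x) x 26 mm at x = -45 mm; 66 mm square bay at x = +36 mm. An egg rests on the nest's edges, lying along x: the hen egg's middle then about 50 mm above the table.

How it is judged (in metres and radians):
At the end, for the whole second after the job is handed in: Each egg in its nest, within 12 mm along and across, 6 mm in height, lying along the tray within 0.35 rad; jar (bay beside egg), shaker (end bay), egg cup (short tray) within 18 mm of bay centre along and across, base 20 to 27.5 mm above the table, upright within 0.12 rad; all at rest (x of goose_egg in the frame of long_tray between -0.096 and -0.072 m and y of goose_egg in the frame of long_tray between -0.012 and 0.012 m and z of goose_egg in the frame of long_tray between 0.0512 and 0.0632 m and linear speed of each of goose_egg, hen_egg, jar, shaker, egg_cup below 0.02 m/s and angular speed of each of goose_egg, hen_egg, jar, shaker, egg_cup below 0.3 rad/s and angle between the x axis of goose_egg and the x axis of long_tray, either way round below 0.35 rad and x of hen_egg in the frame of short_tray between -0.057 and -0.033 m and y of hen_egg in the frame of short_tray between -0.012 and 0.012 m and z of hen_egg in the frame of short_tray between 0.0437 and 0.0557 m and angle between the x axis of hen_egg and the x axis of short_tray, either way round below 0.35 rad and x of jar in the frame of long_tray between -0.022 and 0.014 m and y of jar in the frame of long_tray between -0.018 and 0.018 m and z of jar in the frame of long_tray between 0.02 and 0.0275 m and angle between each of jar, shaker, egg_cup's own z axis and vertical below 0.12 rad and x of shaker in the frame of long_tray between 0.058 and 0.094 m and y of shaker in the frame of long_tray between -0.018 and 0.018 m and z of shaker in the frame of long_tray between 0.02 and 0.0275 m and x of egg_cup in the frame of short_tray between 0.018 and 0.054 m and y of egg_cup in the frame of short_tray between -0.018 and 0.018 m and z of egg_cup in the frame of short_tray between 0.02 and 0.0275 m); the robot touches nothing.
It fails at once if the goose egg is in the air, more than 85 mm above the table, without the fingers holding it (dropped) (height (world z) of goose_egg above 0.085 m and contact force between the fingers and goose_egg below 0.05 N).
It fails at once if the hen egg is in the air, more than 85 mm above the table, without the fingers holding it (dropped) (height (world z) of hen_egg above 0.085 m and contact force between the fingers and hen_egg below 0.05 N).
It also fails if it takes over 141 s, if anything falls off the work surface, if the arm or the gripper's body presses on something with over 40 N, if the wrist force passes 120 N, or if a joint passes its speed limit or range.

## Working session

There is one attempt and no reset: what is moved stays moved. The work goes in short steps, Python scripts to look and compute and a tool call to move; the robot and the scene stay as the last step left them, time stands still between calls to the robot, and variables do not carry over. Pictures are saved under pics/ and viewed, at most 14 in all, crops included, and the job is handed in when it is done.

Besides the shell and the picture viewer there is one more tool, called by a JSON object that holds its "api" and its "payload". jog_arm: Moves the arm, as the interface text tells. Its arguments: {"type":"object","properties":{"plan":{"type":"array"},"newtons":{"type":"number"}},"required":["plan"]}

```bash
mkdir -p pics; cat > h.py <<'E'
import numpy as np, cv2, json
from bench import env, vision
from scipy.spatial.transform import Rotation as R
def cloud(cam, keep=None):
    ci=vision.camera_info(cam); im,d=vision.capture(cam)
    K=np.array(ci["intrinsics"],float);D=np.array(ci["D"],float);T=np.array(ci["world_from_camera"],float)
    v,u=np.mgrid[0:480,0:640]
    p=cv2.undistortPoints(np.stack([u,v],-1).reshape(-1,1,2).astype(float),K,D).reshape(480,640,2)
    c=np.stack([p[...,0]*d,-p[...,1]*d,-d],-1)
    w=c@T[:3,:3].T+T[:3,3]; w[d<=0]=np.nan
    return im,d,w
E
python3 - <<'E'
from h import *
for c in ("top","side"):
    im,d,w=cloud(c); cv2.imwrite(f"pics/{c}0.png",im); np.save(f"{c}.npy",w)
    for t in ["goose_egg","hen_egg","jar","egg_cup","shaker","long_tray","short_tray"]:
        for r in vision.spot_in(c,t)[:2]:
            b=np.array(r["box"])*[640,480,640,480]
            x,y=int(b[0]+b[2]/2),int(b[1]+b[3]/2)
            print(c,t,round(r["conf"],2),b.round(),w[min(y,479),min(x,639)].round())
s=env.read_state(); print(s["time_s"],s["ee_pos"],s["tool_rot"],s["grip_width"])
print(vision.camera_info("top")["world_from_camera"])
E
```

```text
top hen_egg 0.86 [211. 185.  19.  24.] [603. 289.  52.]
top jar 0.7 [475. 180.  30.  27.] [ 602. -280.   59.]
top egg_cup 0.92 [205. 257.  28.  26.] [447. 302.  27.]
top shaker 0.89 [492. 257.  23.  16.] [ 452. -300.   69.]
top long_tray 0.97 [277. 162.  64. 121.] [550. 105.  24.]
top short_tray 0.98 [389. 186.  46.  80.] [ 539. -118.   31.]
side goose_egg 0.6 [228. 175.  27.  28.] [527. 408.  55.]
side hen_egg 0.74 [234. 215.  23.  33.] [432. 275.  44.]
side hen_egg 0.52 [287. 193.  18.  17.] [598. 282.  42.]
side jar 0.38 [285. 210.  89.  84.] [535.  97.  25.]
side egg_cup 0.64 [232. 213.  23.  33.] [430. 278.  50.]
side shaker 0.6 [447. 359.  28.  37.] [ 434. -316.   58.]
side long_tray 0.72 [280. 214.  95.  82.] [525.  94.  25.]
0.8 [216.92715649 532.52593533 242.3331112 ] [6.03816140e-01 3.08301920e+00 8.67165704e-05] 85.18179935519353
[[-1.25280978e-02  9.98498017e-01 -5.33362686e-02  4.51985446e+02]
 [-9.99824189e-01 -1.32532694e-02 -1.32642928e-02  4.96855843e+01]
 [-1.39512500e-02  5.31607152e-02  9.98488508e-01  9.83395102e+02]
 [ 0.00000000e+00  0.00000000e+00  0.00000000e+00  1.00000000e+00]]
```

View pics/top0.png

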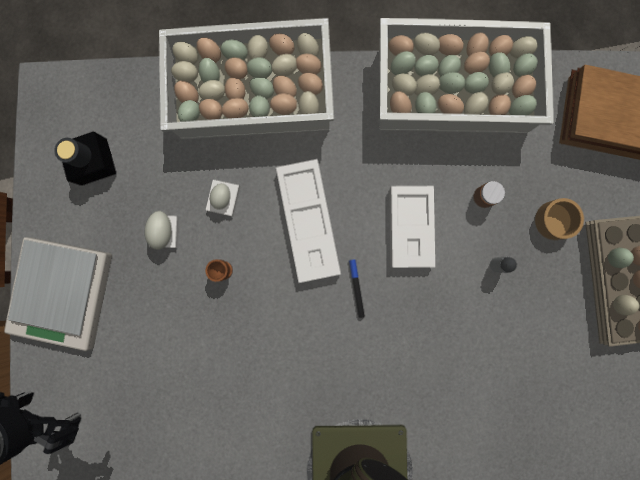

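```bash
python3 - <<'E'
from h import *
w=np.load("top.npy")
m=(w[...,2]>13)&(w[...,0]>350)&(w[...,0]<850)
n,l,st,_=cv2.connectedComponentsWithStats(m.astype(np.uint8))
for i in range(1,n):
    if st[i,4]<60: continue
    P=w[l==i]; xy=P[:,:2].astype(np.float32)
    print(st[i], "rect",[np.round(a,2) for a in cv2.minAreaRect(xy)],"z",np.percentile(P[:,2],[5,50,99]).round())
    Q=P[P[:,2]>np.percentile(P[:,2],99)-15]
    print("   top",Q.mean(0).round(1),[np.round(a,1) for a in cv2.minAreaRect(Q[:,:2].astype(np.float32))])
E
```

```text
[ 379   72  175   59 9210] rect [array([ 797.8 , -227.34]), array([358.94, 109.91]), np.float64(88.93)] z [ 34.  90. 101.]
   top [ 792.9 -223.    94.5] [array([ 797.8, -227.3]), array([358.9, 109.9]), np.float64(88.9)]
[ 160   74  173   63 8944] rect [array([797.27, 228.63]), array([112.38, 357.75]), np.float64(1.22)] z [ 34.  86. 101.]
   top [787.1 228.4  93.7] [array([797.3, 228.6]), array([112.4, 357.7]), np.float64(1.2)]
[ 562   78   78   79 5221] rect [array([ 769.74, -552.23]), array([182.09, 160.68]), np.float64(89.47)] z [25. 67. 72.]
   top [ 776.7 -545.3   67.7] [array([ 776.7, -542.4]), array([147.9, 154.4]), np.float64(86.5)]
[  54  132   61   53 2245] rect [array([698.45, 598.9 ]), array([91.87, 93.06]), np.float64(16.6)] z [ 22.  59. 113.]
   top [698.1 597.2 108.9] [array([699.5, 599.7]), array([54.2, 49.1]), np.float64(62.7)]
[ 277  160   63  122 4920] rect [array([553.62, 106.41]), array([254.48,  92.26]), np.float64(10.82)] z [21. 29. 34.]
   top [552.4 106.2  27.5] [array([553.6, 106.4]), array([254.5,  92.3]), np.float64(10.8)]
[206 180  33  36 774] rect [array(
[... 1134 characters left out ...]
 -554.9   83.6] [array([ 416. , -557.2]), array([ 53.3, 130.7]), np.float64(84.8)]
[   7  238  103   79 6510] rect [array([420.36, 664.43]), array([204.53, 179.54]), np.float64(78.7)] z [29. 46. 51.]
   top [426.6 664.6  46.7] [array([420.3, 663.3]), array([193.4, 173.4]), np.float64(79.5)]
[492 256  24  17 334] rect [array([ 452.06, -310.68]), array([31.38, 31.17]), np.float64(51.65)] z [19. 68. 80.]
   top [ 452.2 -310.1   74.1] [array([ 452.2, -311.1]), array([27.4, 29.1]), np.float64(88.0)]
[205 259  26  22 443] rect [array([448.7 , 297.96]), array([47.71, 44.88]), np.float64(86.75)] z [27. 41. 61.]
   top [448.3 298.3  56.6] [array([448.6, 298.1]), array([47.6, 44.4]), np.float64(89.0)]
```

```bash
cat >> h.py <<'E'
def go(x,y,z,psi):
    "shift (m) and turn in tool axes to reach TCP x,y,z with closing line at world angle psi (deg), tool down"
    s=env.read_state(); Rt=R.from_rotvec(s["tool_rot"])
    q1=np.degrees(np.arctan2(y,x)); best=None
    for k in (-360,-180,0,180,360):
        q6=q1-(psi+k)
        if abs(q6)<150 and (best is None or abs(np.radians(q6)-s["joints"][5])<best[0]): best=(abs(np.radians(q6)-s["joints"][5]),psi+k,q6)
    a=np.radians(best[1]); Y=np.array([np.cos(a),np.sin(a),0]);Z=np.array([0,0,-1.]);X=np.cross(Y,Z)
    t=(Rt.inv()*R.from_matrix(np.stack([X,Y,Z],1))).as_rotvec()
    sh=Rt.inv().apply(np.array([x,y,z])-s["ee_pos"])/1000
    print("t%.2f"%s["time_s"],"shift",sh.round(4),"turn",t.round(4),"q6 target",round(best[2]),"at",np.round(s["ee_pos"],1),"rv",np.round(s["tool_rot"],3),"grip",round(s["grip_width"],1))
E
python3 - <<'E'
from h import *
w=np.load("top.npy")
for nm,c,zmin in (("goose",(535,428),25),("hen",(607,296),25)):
    P=w.reshape(-1,3); P=P[(np.hypot(P[:,0]-c[0],P[:,1]-c[1])<55)&(P[:,2]>zmin)]
    print(nm,len(P),cv2.fitEllipse(P[cv2.convexHull(P[:,:2].astype(np.float32),returnPoints=False)[:,0]][:,:2].astype(np.float32)))
go(535,428,200,81)
E
```

```text
goose 815 ((535.6495971679688, 428.98590087890625), (54.798465728759766, 81.0896987915039), 88.0755844116211)
hen 426 ((607.0391235351562, 295.7176818847656), (41.9834098815918, 56.458045959472656), 76.82101440429688)
t0.80 shift [-0.334   0.0232  0.0423] turn [ 1.000e-04 -0.000e+00 -2.297e-01] q6 target -42 at [216.9 532.5 242.3] rv [0.604 3.083 0.   ] grip 85.2
```

{"api": "jog_arm", "payload": {"plan": [[[-0.334,0.0242,0.042],[0,0,-0.352],0],[[-0.334,0.0242,0.042],[0,0,-0.352],0],[[-0.334,0.0242,0.042],[0,0,-0.352],0],[[-0.334,0.0242,0.042],[0,0,-0.352],0],[[-0.334,0.0242,0.042],[0,0,-0.352],0],[[-0.334,0.0242,0.042],[0,0,-0.352],0],[[-0.334,0.0242,0.042],[0,0,-0.352],0],[[-0.334,0.0242,0.042],[0,0,-0.352],0],[[-0.334,0.0242,0.042],[0,0,-0.352],0]]}}

```text
time_s: 1.92
ee_pos: [533.7, 429.8, 200.7]
tool_rot: [-0.052, -3.141, -0.0]
force: [0.3, -0.3, 0.0]
grip_width: 85.3
grasp_force: 0.0
```

```bash
cat > m.py <<'E'
from h import *
def egg(cx,cy,zmin,name,r=60):
    im,d,w=cloud("wrist"); cv2.imwrite(f"pics/{name}.png",im)
    P=w.reshape(-1,3); P=P[(np.hypot(P[:,0]-cx,P[:,1]-cy)<r)&(P[:,2]>zmin)&(P[:,2]<95)]
    print(name,len(P),"zmax",np.percentile(P[:,2],99).round(1))
    h=P[cv2.convexHull(P[:,:2].astype(np.float32),returnPoints=False)[:,0]][:,:2].astype(np.float32)
    print("ell",[np.round(a,1) for a in cv2.fitEllipse(h)],"rect",[np.round(a,1) for a in cv2.minAreaRect(h)])
E
python3 -c "
from m import *
egg(535,429,25,'w1'); go(535.5,429,36,88)"
```

```text
w1 5722 zmax 69.3
ell [array([535.6, 430. ]), array([56.5, 81.6]), np.float64(87.9)] rect [array([535.8, 429.9]), array([56.3, 81.2]), np.float64(82.9)]
t1.98 shift [-0.0017 -0.0009  0.1649] turn [ 0.0004 -0.0001  0.002 ] q6 target -49 at [533.9 429.9 200.9] rv [-5.200e-02 -3.141e+00 -1.000e-03] grip 85.4
```

View pics/w1.png

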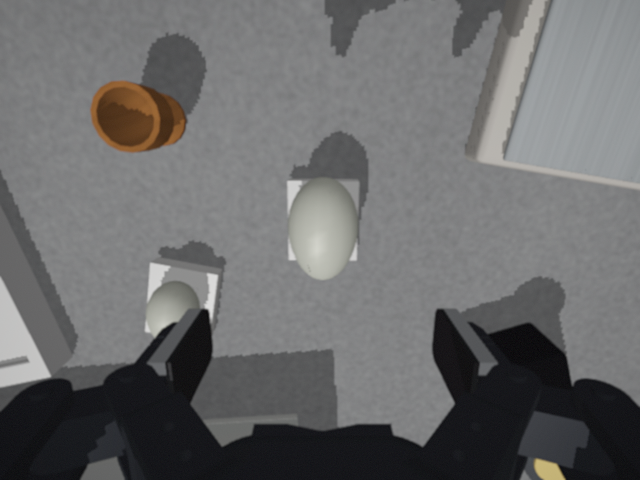

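{"api": "jog_arm", "payload": {"plan": [[[-0.0017,0,0.05],[0,0,0],0],[[-0.0017,0,0.1],[0,0,0],0],[[-0.0017,0,0.135],[0,0,0],0],[[-0.0017,0,0.155],[0,0,0],0],[[-0.0017,0,0.165],[0,0,0],0],[[-0.0017,0,0.165],[0,0,0],0],[[-0.0017,0,0.165],[0,0,0],1],[[-0.0017,0,0.165],[0,0,0],1],[[-0.0017,0,0.165],[0,0,0],1],[[-0.0017,0,0.165],[0,0,0],1],[[-0.0017,0,0.165],[0,0,0],1],[[-0.0017,0,0.165],[0,0,0],1]], "newtons": 30}}

```text
time_s: 3.48
ee_pos: [537.9, 429.6, 36.9]
tool_rot: [0.055, 3.139, 0.003]
force: [-1.2, -0.5, 7.4]
grip_width: 54.1
grasp_force: 31.2
```

{"api": "jog_arm", "payload": {"plan": [[[0,0,-0.005],[0,0,0],1],[[0,0,-0.01],[0,0,0],1],[[0,0,-0.015],[0,0,0],1],[[0,0,-0.02],[0,0,0],1],[[0,0,-0.02],[0,0,0],1],[[0,0,-0.02],[0,0,0],1]]}}

```text
time_s: 4.22
ee_pos: [537.0, 428.8, 55.2]
tool_rot: [-0.055, -3.141, 0.0]
force: [0.1, -0.0, -1.7]
grip_width: 54.2
grasp_force: 31.8
```

```bash
python3 -c "
from h import *
s=env.read_state();print(s['force'],s['moment'],s['grip_width'],s['grasp_force'])
im,d,w=cloud('wrist'); cv2.imwrite('pics/w2.png',im)
im,d,w=cloud('side'); cv2.imwrite('pics/s2.png',cv2.resize(im[120:280,150:370],None,fx=3,fy=3))
go(471.1,90.6,140,100.8)"
```

```text
[ 0.12890144 -0.0210417  -1.68654223] [ 0.03953179 -0.05611823  0.00530714] 54.16809535355655 31.84686005115509
t4.33 shift [ 0.054  -0.3403 -0.0848] turn [-0.0003 -0.0005 -0.2233] q6 target -90 at [536.9 428.7  55. ] rv [-5.500e-02 -3.141e+00  1.000e-03] grip 54.6
```

View pics/s2.png

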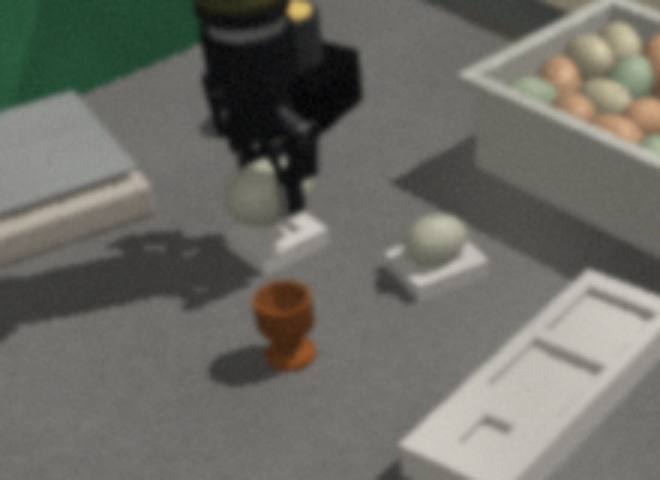

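{"api": "jog_arm", "payload": {"plan": [[[0,0,-0.015],[0,0,0],1],[[0,-0.01,-0.035],[0,0,0],1],[[0.005,-0.035,-0.042],[0,0,-0.02],1],[[0.012,-0.07,-0.042],[0,0,-0.05],1],[[0.018,-0.11,-0.042],[0,0,-0.08],1],[[0.024,-0.15,-0.042],[0,0,-0.11],1],[[0.031,-0.19,-0.042],[0,0,-0.14],1],[[0.037,-0.23,-0.042],[0,0,-0.17],1],[[0.044,-0.27,-0.042],[0,0,-0.2],1],[[0.049,-0.305,-0.042],[0,0,-0.22],1],[[0.052,-0.33,-0.042],[0,0,-0.223],1],[[0.053,-0.34,-0.042],[0,0,-0.223],1]]}}

```text
time_s: 5.82
ee_pos: [472.5, 89.5, 98.8]
tool_rot: [-0.292, 3.126, -0.0]
force: [0.2, -0.4, -1.4]
grip_width: 54.5
grasp_force: 32.0
```

```bash
python3 -c "
from h import *
im,d,w=cloud('top'); cv2.imwrite('pics/t3.png',im)
P=w.reshape(-1,3);m=(np.hypot(P[:,0]-553,P[:,1]-106)<160)&(P[:,2]>26)&(P[:,2]<36)
print(cv2.minAreaRect(P[m][:,:2].astype(np.float32)))
im,d,w=cloud('wrist'); cv2.imwrite('pics/w3.png',im)
m=(w[...,2]>29)&(w[...,2]<36); np.save('w3.npy',w)
go(472.4,91,53,100.8)"
```

```text
((553.8090209960938, 106.42237854003906), (254.66122436523438, 92.2327651977539), 10.978984832763672)
t5.92 shift [0.0003 0.0009 0.0454] turn [-0.0002  0.0019 -0.0021] q6 target -90 at [472.8  90.2  98.4] rv [-0.292  3.126  0.   ] grip 53.7
```

View pics/w3.png

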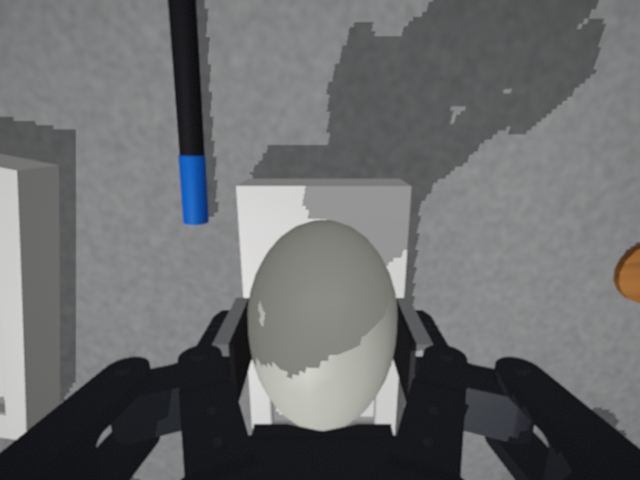

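{"api": "jog_arm", "payload": {"plan": [[[0,0.0005,0.012],[0,0,0],1],[[0,0.0005,0.024],[0,0,0],1],[[0,0.0005,0.032],[0,0,0],1],[[0,0.0005,0.038],[0,0,0],1],[[0,0.0005,0.041],[0,0,0],1],[[0,0.0005,0.043],[0,0,0],1],[[0,0.0005,0.0445],[0,0,0],1],[[0,0.0005,0.0455],[0,0,0],1],[[0,0.0005,0.0455],[0,0,0],1]]}}

```text
time_s: 7.05
ee_pos: [472.6, 91.4, 53.0]
tool_rot: [-0.295, 3.126, 0.0]
force: [-2.3, -0.5, 8.7]
grip_width: 54.4
grasp_force: 32.9
```

{"api": "jog_arm", "payload": {"plan": [[[0,0,-0.0005],[0,0,0],1],[[0,0,-0.0005],[0,0,0],0.28],[[0,0,-0.0005],[0,0,0],0.2],[[0,0,-0.0005],[0,0,0],0],[[0,0,-0.0005],[0,0,0],0],[[0,0,-0.0005],[0,0,0],0],[[0,0,-0.0005],[0,0,0],0],[[0,0,-0.04],[0,0,0],0],[[0,0,-0.09],[0,0,0],0],[[0,0,-0.13],[0,0,0],0],[[0,0,-0.13],[0,0,0],0]]}}

```text
time_s: 8.43
ee_pos: [474.7, 91.7, 185.1]
tool_rot: [-0.295, 3.12, 0.0]
force: [-0.4, 0.0, -0.9]
grip_width: 85.9
grasp_force: 0.0
```

```bash
python3 -c "
from m import *
egg(471,91,38,'w4'); go(605,294,170,76.8)"
```

```text
w4 7174 zmax 85.4
ell [array([470.6,  89. ]), array([56.3, 81.5]), np.float64(101.1)] rect [array([470.8,  89.1]), array([80.9, 55.9]), np.float64(8.5)]
t8.47 shift [-0.1673  0.1742  0.0138] turn [0.0005 0.0039 0.4186] q6 target -51 at [473.2  91.5 183.2] rv [-0.295  3.124  0.   ] grip 85.3
```

{"api": "jog_arm", "payload": {"plan": [[[-0.167,0.174,0.013],[0,0,0.419],0],[[-0.167,0.174,0.013],[0,0,0.419],0],[[-0.167,0.174,0.013],[0,0,0.419],0],[[-0.167,0.174,0.013],[0,0,0.419],0],[[-0.167,0.174,0.013],[0,0,0.419],0],[[-0.167,0.174,0.013],[0,0,0.419],0],[[-0.167,0.174,0.013],[0,0,0.419],0]]}}

```text
time_s: 9.35
ee_pos: [602.4, 292.1, 168.0]
tool_rot: [-0.363, -3.118, 0.002]
force: [0.9, -0.6, 0.5]
grip_width: 85.6
grasp_force: 0.0
```

```bash
python3 -c "
from m import *
egg(607,296,25,'w5',45); go(606.5,295.7,30,76.8)"
```

```text
w5 3635 zmax 55.9
ell [array([608.4, 296.6]), array([44.5, 55.9]), np.float64(76.4)] rect [array([608.6, 296.7]), array([43.5, 55.4]), np.float64(76.2)]
t9.40 shift [-0.003   0.0045  0.1385] turn [-0.0011 -0.0011 -0.0015] q6 target -51 at [602.7 292.1 168.5] rv [-3.630e-01 -3.119e+00  2.000e-03] grip 85.1
```

{"api": "jog_arm", "payload": {"plan": [[[-0.002,0.003,0.05],[0,0,0],0],[[-0.002,0.003,0.09],[0,0,0],0],[[-0.002,0.003,0.12],[0,0,0],0],[[-0.002,0.003,0.132],[0,0,0],0],[[-0.002,0.003,0.139],[0,0,0],0],[[-0.002,0.003,0.139],[0,0,0],0],[[-0.002,0.003,0.139],[0,0,0],1],[[-0.002,0.003,0.139],[0,0,0],1],[[-0.002,0.003,0.139],[0,0,0],1],[[-0.002,0.003,0.139],[0,0,0],1],[[-0.002,0.003,0.139],[0,0,0],1],[[-0.002,0.003,0.139],[0,0,0],1]], "newtons": 30}}

```text
time_s: 10.9
ee_pos: [607.3, 296.9, 30.7]
tool_rot: [0.362, 3.119, 0.003]
force: [1.9, 2.8, 6.3]
grip_width: 42.1
grasp_force: 30.4
```

{"api": "jog_arm", "payload": {"plan": [[[0,0,-0.005],[0,0,0],1],[[0,0,-0.01],[0,0,0],1],[[0,0,-0.015],[0,0,0],1],[[0,0,-0.02],[0,0,0],1],[[0,0,-0.02],[0,0,0],1],[[0,0,-0.02],[0,0,0],1]]}}

```text
time_s: 11.65
ee_pos: [606.3, 296.0, 49.8]
tool_rot: [-0.362, -3.121, 0.0]
force: [-0.4, -0.9, 0.4]
grip_width: 42.1
grasp_force: 30.5
```

```bash
python3 -c "
from h import *
a=np.radians(-.45);x,y=537.7-45*np.cos(a),-121.6-45*np.sin(a);print(x,y)
im,d,w=cloud('wrist'); cv2.imwrite('pics/w6.png',im)
go(x,y,110,89.55)"
```

```text
492.7013879059845 -121.24657446000798
t11.70 shift [ 0.015  -0.4321 -0.0602] turn [-2.000e-04 -3.000e-04 -2.229e-01] q6 target -103 at [606.1 296.   49.6] rv [-0.362 -3.12   0.   ] grip 42.4
```

View pics/w6.png

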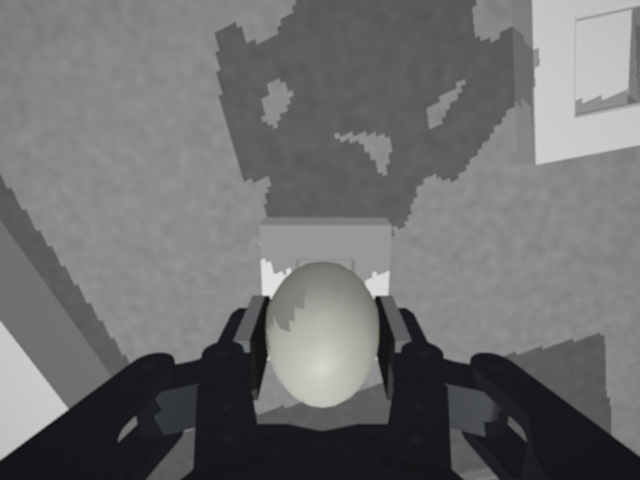

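{"api": "jog_arm", "payload": {"plan": [[[0,-0.01,-0.025],[0,0,0],1],[[0.001,-0.035,-0.045],[0,0,-0.01],1],[[0.003,-0.075,-0.05],[0,0,-0.03],1],[[0.004,-0.12,-0.05],[0,0,-0.05],1],[[0.006,-0.165,-0.05],[0,0,-0.08],1],[[0.007,-0.21,-0.05],[0,0,-0.1],1],[[0.009,-0.255,-0.05],[0,0,-0.13],1],[[0.01,-0.3,-0.05],[0,0,-0.15],1],[[0.012,-0.345,-0.05],[0,0,-0.18],1],[[0.013,-0.385,-0.05],[0,0,-0.2],1],[[0.015,-0.415,-0.05],[0,0,-0.22],1],[[0.015,-0.432,-0.05],[0,0,-0.223],1]]}}

```text
time_s: 13.2
ee_pos: [492.3, -122.3, 99.8]
tool_rot: [-0.015, -3.141, -0.0]
force: [0.3, 1.0, -0.8]
grip_width: 42.5
grasp_force: 30.6
```

```bash
python3 -c "
from h import *
im,d,w=cloud('wrist')
im,d,w=cloud('wrist')
go(492.7,-121.2,47,89.55)"
```

```text
t13.30 shift [0.0001 0.0011 0.0528] turn [-0.0002  0.0002 -0.0024] q6 target -103 at [ 492.8 -122.3   99.8] rv [ 0.016  3.141 -0.   ] grip 42.2
```

{"api": "jog_arm", "payload": {"plan": [[[0,0.001,0.014],[0,0,0],1],[[0,0.001,0.028],[0,0,0],1],[[0,0.001,0.038],[0,0,0],1],[[0,0.001,0.044],[0,0,0],1],[[0,0.001,0.048],[0,0,0],1],[[0,0.001,0.05],[0,0,0],1],[[0,0.001,0.0515],[0,0,0],1],[[0,0.001,0.0525],[0,0,0],1],[[0,0.001,0.053],[0,0,0],1],[[0,0.001,0.053],[0,0,0],1]]}}

```text
time_s: 14.55
ee_pos: [493.2, -120.3, 47.7]
tool_rot: [0.012, 3.14, -0.001]
force: [-1.5, -0.1, 6.6]
grip_width: 42.0
grasp_force: 31.2
```

{"api": "jog_arm", "payload": {"plan": [[[0,0,0],[0,0,0],0.45],[[0,0,0],[0,0,0],0.35],[[0,0,0],[0,0,0],0.1],[[0,0,0],[0,0,0],0],[[0,0,0],[0,0,0],0],[[0,0,0],[0,0,0],0],[[0,0,-0.03],[0,0,0],0],[[0,0,-0.08],[0,0,0],0],[[0,0,-0.13],[0,0,0],0],[[0,0,-0.13],[0,0,0],0]]}}

```text
time_s: 15.8
ee_pos: [496.0, -121.0, 181.0]
tool_rot: [0.012, 3.132, -0.005]
force: [-0.3, -0.3, -0.2]
grip_width: 85.4
grasp_force: 0.0
```

```bash
python3 -c "
from m import *
egg(493,-121,38,'w7',45); go(603.5,-287,150,70)"
```

```text
w7 3842 zmax 71.8
ell [array([ 493.2, -122.2]), array([44.5, 56.5]), np.float64(91.8)] rect [array([ 493.6, -122.2]), array([44.2, 56.7]), np.float64(88.7)]
t15.85 shift [-0.1104 -0.1657  0.0295] turn [-0.0007  0.0049  0.3413] q6 target -95 at [ 494.2 -120.5  178.8] rv [ 1.200e-02  3.137e+00 -2.000e-03] grip 85.5
```

{"api": "jog_arm", "payload": {"plan": [[[-0.11,-0.166,0.03],[0,0,0],0],[[-0.11,-0.166,0.03],[0,0,0],0],[[-0.11,-0.166,0.03],[0,0,0],0],[[-0.11,-0.166,0.03],[0,0,0],0],[[-0.11,-0.166,0.03],[0,0,0],0],[[-0.11,-0.166,0.03],[0,0,0],0]]}}

```text
time_s: 16.6
ee_pos: [600.1, -285.1, 146.0]
tool_rot: [-0.011, -3.139, -0.003]
force: [-0.7, 0.8, -0.8]
grip_width: 85.3
grasp_force: 0.0
```

```bash
python3 -c "
from m import *
egg(603.5,-287,52,'w8',50); go(604,-287.5,27,89.55)"
```

```text
w8 4765 zmax 63.9
ell [array([ 604.6, -289.1]), array([47.8, 48. ]), np.float64(91.8)] rect [array([ 604.9, -289.2]), array([47.3, 47.9]), np.float64(87.2)]
t16.65 shift [-0.0039 -0.0026  0.1195] turn [ 0.0013 -0.0018  0.0011] q6 target -115 at [ 600.3 -285.1  146.5] rv [-1.10e-02 -3.14e+00 -2.00e-03] grip 85.5
```

{"api": "jog_arm", "payload": {"plan": [[[-0.002,-0.003,0.04],[0,0,0],0],[[-0.002,-0.003,0.08],[0,0,0],0],[[-0.002,-0.003,0.11],[0,0,0],0],[[-0.002,-0.003,0.12],[0,0,0],0],[[-0.002,-0.003,0.12],[0,0,0],0],[[-0.002,-0.003,0.12],[0,0,0],1],[[-0.002,-0.003,0.12],[0,0,0],1],[[-0.002,-0.003,0.12],[0,0,0],1],[[-0.002,-0.003,0.12],[0,0,0],1],[[-0.002,-0.003,0.12],[0,0,0],1],[[-0.002,-0.003,0.12],[0,0,0],1]], "newtons": 45}}

```text
time_s: 18.02
ee_pos: [604.6, -290.4, 28.6]
tool_rot: [0.013, 3.139, -0.002]
force: [-0.3, 0.5, 6.3]
grip_width: 49.0
grasp_force: 47.1
```

```bash
python3 -c "
from h import *
a=np.radians(10.9);x,y=553.7-4*np.cos(a),106.4-4*np.sin(a);print(x,y)
go(x,y,130,100.9)"
```

```text
549.7721651492143 105.64361822804044
t18.02 shift [ 0.0577  0.3955 -0.102 ] turn [-0.0013  0.0026 -0.1983] q6 target -90 at [ 604.6 -290.4   28.6] rv [ 1.300e-02  3.139e+00 -2.000e-03] grip 49.0
```

{"api": "jog_arm", "payload": {"plan": [[[0,0,-0.03],[0,0,0],1],[[0.002,0.02,-0.07],[0,0,-0.01],1],[[0.008,0.06,-0.08],[0,0,-0.03],1],[[0.015,0.105,-0.08],[0,0,-0.05],1],[[0.022,0.15,-0.08],[0,0,-0.08],1],[[0.028,0.195,-0.08],[0,0,-0.1],1],[[0.035,0.24,-0.08],[0,0,-0.12],1],[[0.041,0.285,-0.08],[0,0,-0.14],1],[[0.048,0.33,-0.08],[0,0,-0.17],1],[[0.054,0.365,-0.08],[0,0,-0.19],1],[[0.057,0.388,-0.08],[0,0,-0.198],1],[[0.058,0.3955,-0.08],[0,0,-0.198],1]]}}

```text
time_s: 19.52
ee_pos: [548.2, 107.2, 106.9]
tool_rot: [0.301, -3.127, 0.0]
force: [0.7, 0.1, -1.8]
grip_width: 48.6
grasp_force: 47.2
```

```bash
python3 -c "
from h import *
cv2.imwrite('pics/w9.png',cloud('wrist')[0])
go(549.8,105.6,54,100.9)"
```

```text
t19.57 shift [-0.0012 -0.002   0.0529] turn [ 0.0003 -0.      0.0012] q6 target -90 at [548.3 107.3 106.9] rv [ 3.000e-01 -3.127e+00 -1.000e-03] grip 49.0
```

View pics/w9.png

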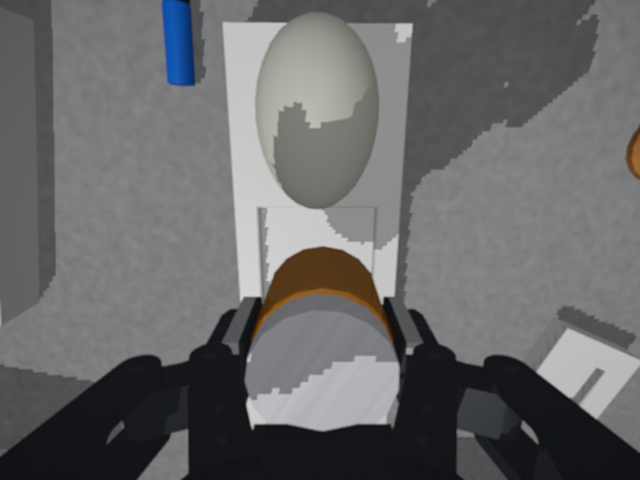

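{"api": "jog_arm", "payload": {"plan": [[[-0.001,-0.002,0.015],[0,0,0],1],[[-0.001,-0.002,0.03],[0,0,0],1],[[-0.001,-0.002,0.042],[0,0,0],1],[[-0.001,-0.002,0.048],[0,0,0],1],[[-0.001,-0.002,0.051],[0,0,0],1],[[-0.001,-0.002,0.053],[0,0,0],1],[[-0.001,-0.002,0.054],[0,0,0],1],[[-0.001,-0.002,0.0545],[0,0,0],1],[[-0.001,-0.002,0.0545],[0,0,0],1]]}}

```text
time_s: 20.7
ee_pos: [550.2, 104.3, 52.7]
tool_rot: [-0.298, 3.127, 0.0]
force: [-0.6, -0.2, -1.4]
grip_width: 48.4
grasp_force: 47.5
```

{"api": "jog_arm", "payload": {"plan": [[[0,0,0.0008],[0,0,0],1],[[0,0,0.0015],[0,0,0],1],[[0,0,0.0022],[0,0,0],1],[[0,0,0.0022],[0,0,0],1]]}}

```text
time_s: 21.2
ee_pos: [550.3, 104.3, 52.6]
tool_rot: [-0.298, 3.126, 0.0]
force: [-5.7, -0.4, 16.1]
grip_width: 48.8
grasp_force: 49.1
```

Contact. Release and retreat, then check.

{"api": "jog_arm", "payload": {"plan": [[[0,0,-0.0005],[0,0,0],1],[[0,0,-0.0005],[0,0,0],0.35],[[0,0,-0.0005],[0,0,0],0.2],[[0,0,-0.0005],[0,0,0],0],[[0,0,-0.0005],[0,0,0],0],[[0,0,-0.0005],[0,0,0],0],[[0,0,-0.0005],[0,0,0],0],[[0,0,-0.03],[0,0,0],0],[[0,0,-0.08],[0,0,0],0],[[0,0,-0.13],[0,0,0],0],[[0,0,-0.13],[0,0,0],0]]}}

```text
time_s: 22.58
ee_pos: [553.3, 104.7, 184.7]
tool_rot: [-0.297, 3.117, 0.0]
force: [-0.3, 0.5, -0.3]
grip_width: 85.2
grasp_force: 0.0
```

```bash
python3 -c "
from m import *
egg(550,105,78,'w10',32); go(451.5,-308,150,90)"
```

```text
w10 4317 zmax 87.9
ell [array([550.5, 103.9]), array([47.8, 48.2]), np.float64(34.2)] rect [array([550.4, 103.6]), array([47.7, 47.6]), np.float64(10.9)]
t22.62 shift [ 0.1763 -0.3861  0.0315] turn [1.000e-04 5.100e-03 1.902e-01] q6 target -124 at [551.4 104.4 182.3] rv [-0.298  3.122  0.   ] grip 85.1
```

{"api": "jog_arm", "payload": {"plan": [[[0.176,-0.386,0.031],[0,0,0.19],0],[[0.176,-0.386,0.031],[0,0,0.19],0],[[0.176,-0.386,0.031],[0,0,0.19],0],[[0.176,-0.386,0.031],[0,0,0.19],0],[[0.176,-0.386,0.031],[0,0,0.19],0],[[0.176,-0.386,0.031],[0,0,0.19],0],[[0.176,-0.386,0.031],[0,0,0.19],0],[[0.176,-0.386,0.031],[0,0,0.19],0],[[0.176,-0.386,0.031],[0,0,0.19],0],[[0.176,-0.386,0.031],[0,0,0.19],0]]}}

```text
time_s: 23.88
ee_pos: [450.0, -306.4, 148.4]
tool_rot: [0.003, -3.14, -0.002]
force: [-0.3, -0.0, -0.0]
grip_width: 85.2
grasp_force: 0.0
```

```bash
python3 -c "
from m import *
egg(452,-310,40,'w11',40); go(452,-310.5,42,90)"
```

```text
w11 2820 zmax 81.5
ell [array([ 450.7, -313.7]), array([31.8, 33.7]), np.float64(170.7)] rect [array([ 450.5, -313.5]), array([31.8, 32.5]), np.float64(30.4)]
t23.93 shift [-0.0019 -0.0041  0.1067] turn [ 0.0009 -0.0008  0.002 ] q6 target -124 at [ 450.2 -306.5  148.7] rv [ 3.000e-03 -3.141e+00 -1.000e-03] grip 85.5
```

{"api": "jog_arm", "payload": {"plan": [[[-0.0005,-0.005,0.03],[0,0,0],0],[[-0.0005,-0.005,0.065],[0,0,0],0],[[-0.0005,-0.005,0.095],[0,0,0],0],[[-0.0005,-0.005,0.106],[0,0,0],0],[[-0.0005,-0.005,0.106],[0,0,0],0],[[-0.0005,-0.005,0.106],[0,0,0],1],[[-0.0005,-0.005,0.106],[0,0,0],1],[[-0.0005,-0.005,0.106],[0,0,0],1],[[-0.0005,-0.005,0.106],[0,0,0],1],[[-0.0005,-0.005,0.106],[0,0,0],1],[[-0.0005,-0.005,0.106],[0,0,0],1],[[-0.0005,-0.005,0.106],[0,0,0],1]], "newtons": 45}}

```text
time_s: 25.42
ee_pos: [451.2, -313.6, 44.1]
tool_rot: [-0.0, 3.14, -0.002]
force: [-1.4, -0.1, 6.3]
grip_width: 33.0
grasp_force: 44.3
```

```bash
python3 -c "
from h import *
a=np.radians(10.9);x,y=553.7+76*np.cos(a),106.4+76*np.sin(a);print(x,y)
go(x,y,165,100.9)"
```

```text
628.3288621649298 120.77125366723175
t25.43 shift [-0.1773  0.4342 -0.1211] turn [-0.0013  0.0014 -0.1902] q6 target -90 at [ 451.2 -313.6   44.1] rv [-0.00e+00  3.14e+00 -2.00e-03] grip 33.0
```

{"api": "jog_arm", "payload": {"plan": [[[0,0,-0.03],[0,0,0],1],[[0,0,-0.07],[0,0,0],1],[[-0.008,0.02,-0.105],[0,0,-0.01],1],[[-0.024,0.06,-0.12],[0,0,-0.03],1],[[-0.041,0.1,-0.12],[0,0,-0.05],1],[[-0.061,0.15,-0.12],[0,0,-0.07],1],[[-0.082,0.2,-0.12],[0,0,-0.09],1],[[-0.102,0.25,-0.12],[0,0,-0.11],1],[[-0.123,0.3,-0.12],[0,0,-0.14],1],[[-0.143,0.35,-0.12],[0,0,-0.16],1],[[-0.163,0.4,-0.12],[0,0,-0.18],1],[[-0.177,0.434,-0.12],[0,0,-0.19],1]]}}

```text
time_s: 26.92
ee_pos: [628.0, 123.4, 162.8]
tool_rot: [0.301, -3.127, -0.001]
force: [-0.5, -0.6, -1.2]
grip_width: 32.4
grasp_force: 44.9
```

```bash
python3 -c "
from h import *
cloud('wrist');cv2.imwrite('pics/w12.png',cloud('wrist')[0])
go(628.3,120.8,67.8,100.9)"
```

```text
t27.02 shift [ 0.0015 -0.004   0.0949] turn [0.0015 0.0016 0.0038] q6 target -90 at [628.9 124.9 162.8] rv [-3.040e-01  3.125e+00  3.000e-03] grip 32.5
```

View pics/w12.png

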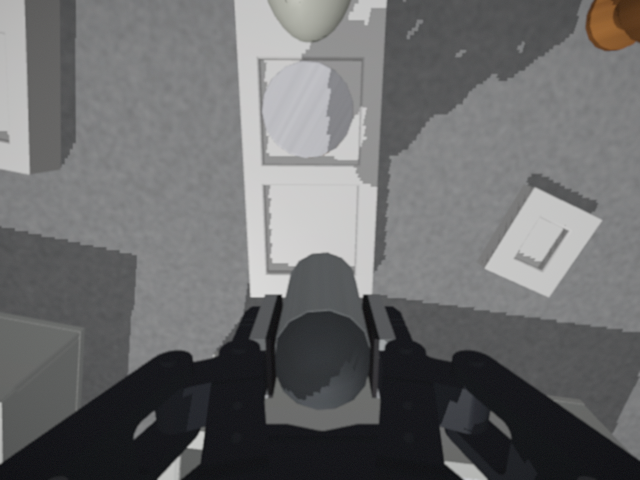

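{"api": "jog_arm", "payload": {"plan": [[[0.001,-0.004,0.01],[0,0,0],1],[[0.001,-0.004,0.03],[0,0,0],1],[[0.001,-0.004,0.05],[0,0,0],1],[[0.001,-0.004,0.07],[0,0,0],1],[[0.001,-0.004,0.082],[0,0,0],1],[[0.001,-0.004,0.088],[0,0,0],1],[[0.001,-0.004,0.091],[0,0,0],1],[[0.001,-0.004,0.093],[0,0,0],1],[[0.001,-0.004,0.0945],[0,0,0],1],[[0.001,-0.004,0.0945],[0,0,0],1]]}}

```text
time_s: 28.28
ee_pos: [627.5, 117.0, 68.8]
tool_rot: [-0.299, 3.127, -0.0]
force: [-0.3, -0.0, 0.0]
grip_width: 32.8
grasp_force: 44.9
```

{"api": "jog_arm", "payload": {"plan": [[[0,0,0.0005],[0,0,0],1],[[0,0,0.001],[0,0,0],1],[[0,0,0.001],[0,0,0],1]]}}

```text
time_s: 28.65
ee_pos: [627.6, 117.0, 68.2]
tool_rot: [-0.298, 3.127, 0.0]
force: [-1.4, -0.4, 4.5]
grip_width: 32.6
grasp_force: 45.3
```

{"api": "jog_arm", "payload": {"plan": [[[0,0,0],[0,0,0],0.5],[[0,0,0],[0,0,0],0.3],[[0,0,0],[0,0,0],0],[[0,0,0],[0,0,0],0],[[0,0,0],[0,0,0],0],[[0,0,0],[0,0,0],0],[[0,0,0],[0,0,0],0],[[0,0,-0.03],[0,0,0],0],[[0,0,-0.07],[0,0,0],0],[[0,0,-0.11],[0,0,0],0],[[0,0,-0.11],[0,0,0],0]]}}

```text
time_s: 30.02
ee_pos: [630.1, 117.2, 181.8]
tool_rot: [-0.298, 3.119, 0.0]
force: [-0.8, -0.6, 0.3]
grip_width: 85.3
grasp_force: 0.0
```

```bash
python3 -c "
from m import *
egg(628,119,50,'w13',30); go(448.5,298,140,90)"
```

```text
w13 937 zmax 94.8
ell [array([627.7, 116.4]), array([32.9, 33.9]), np.float64(12.9)] rect [array([623.3, 115.3]), array([23.3, 34.2]), np.float64(15.7)]
t30.07 shift [0.1427 0.2118 0.0389] turn [1.000e-04 4.200e-03 1.902e-01] q6 target -56 at [628.5 117.  179.5] rv [-0.298  3.123  0.   ] grip 85.3
```

{"api": "jog_arm", "payload": {"plan": [[[0.142,0.212,0.02],[0,0,0.19],0],[[0.142,0.212,0.02],[0,0,0.19],0],[[0.142,0.212,0.02],[0,0,0.19],0],[[0.142,0.212,0.02],[0,0,0.19],0],[[0.142,0.212,0.02],[0,0,0.19],0],[[0.142,0.212,0.02],[0,0,0.19],0],[[0.142,0.212,0.02],[0,0,0.19],0],[[0.142,0.212,0.02],[0,0,0.19],0]]}}

```text
time_s: 31.08
ee_pos: [449.1, 297.2, 157.5]
tool_rot: [0.003, 3.141, -0.0]
force: [-0.1, -0.1, -0.8]
grip_width: 85.5
grasp_force: 0.0
```

```bash
python3 -c "
from m import *
egg(448.5,298,45,'w14',40); go(448.5,298,46,90)"
```

```text
w14 2209 zmax 61.7
ell [array([448.2, 297.6]), array([47.1, 47.3]), np.float64(134.4)] rect [array([448.2, 297.8]), array([46.9, 46.8]), np.float64(88.3)]
t31.12 shift [0.0005 0.0007 0.1115] turn [-0.0001  0.0002 -0.0018] q6 target -56 at [448.9 297.3 157.5] rv [ 3.000e-03  3.141e+00 -0.000e+00] grip 85.3
```

{"api": "jog_arm", "payload": {"plan": [[[0.0005,0.0005,0.04],[0,0,0],0],[[0.0005,0.0005,0.08],[0,0,0],0],[[0.0005,0.0005,0.105],[0,0,0],0],[[0.0005,0.0005,0.1115],[0,0,0],0],[[0.0005,0.0005,0.1115],[0,0,0],0],[[0.0005,0.0005,0.1115],[0,0,0],1],[[0.0005,0.0005,0.1115],[0,0,0],1],[[0.0005,0.0005,0.1115],[0,0,0],1],[[0.0005,0.0005,0.1115],[0,0,0],1],[[0.0005,0.0005,0.1115],[0,0,0],1],[[0.0005,0.0005,0.1115],[0,0,0],1]], "newtons": 35}}

```text
time_s: 32.5
ee_pos: [448.0, 299.0, 47.3]
tool_rot: [-0.001, 3.14, 0.001]
force: [-1.4, -2.4, 6.8]
grip_width: 46.2
grasp_force: 35.5
```

```bash
python3 -c "
from h import *
go(573.7,-121.9,186,89.55)"
```

```text
t32.50 shift [-0.1258 -0.4209 -0.1388] turn [0.0009 0.0021 0.0083] q6 target -102 at [448.  299.   47.3] rv [-1.00e-03  3.14e+00  1.00e-03] grip 46.2
```

{"api": "jog_arm", "payload": {"plan": [[[0,0,-0.03],[0,0,0],1],[[0,0,-0.07],[0,0,0],1],[[0,0,-0.11],[0,0,0],1],[[-0.005,-0.017,-0.135],[0,0,0],1],[[-0.015,-0.05,-0.139],[0,0,0.008],1],[[-0.03,-0.1,-0.139],[0,0,0.008],1],[[-0.045,-0.15,-0.139],[0,0,0.008],1],[[-0.06,-0.2,-0.139],[0,0,0.008],1],[[-0.075,-0.25,-0.139],[0,0,0.008],1],[[-0.09,-0.3,-0.139],[0,0,0.008],1],[[-0.105,-0.35,-0.139],[0,0,0.008],1],[[-0.12,-0.4,-0.139],[0,0,0.008],1]]}}

```text
time_s: 34.0
ee_pos: [567.5, -102.8, 185.2]
tool_rot: [0.012, 3.141, 0.0]
force: [0.6, 0.4, -0.3]
grip_width: 46.0
grasp_force: 36.2
```

```bash
python3 -c "
from h import *
cloud('wrist');cloud('wrist');cloud('wrist')
go(573.7,-121.9,72,89.55)"
```

```text
t34.15 shift [-0.0058 -0.018   0.113 ] turn [-0.0004  0.0006 -0.0038] q6 target -102 at [ 568.1 -103.8  185. ] rv [ 1.800e-02  3.141e+00 -1.000e-03] grip 45.9
```

{"api": "jog_arm", "payload": {"plan": [[[-0.006,-0.018,0.005],[0,0,0],1],[[-0.006,-0.018,0.025],[0,0,0],1],[[-0.006,-0.018,0.05],[0,0,0],1],[[-0.006,-0.018,0.075],[0,0,0],1],[[-0.006,-0.018,0.095],[0,0,0],1],[[-0.006,-0.018,0.104],[0,0,0],1],[[-0.006,-0.018,0.109],[0,0,0],1],[[-0.006,-0.018,0.111],[0,0,0],1],[[-0.006,-0.018,0.1125],[0,0,0],1],[[-0.006,-0.018,0.1135],[0,0,0],1],[[-0.006,-0.018,0.1135],[0,0,0],1]]}}

```text
time_s: 35.52
ee_pos: [573.4, -119.4, 71.9]
tool_rot: [0.012, 3.141, -0.0]
force: [-0.0, 0.2, -0.4]
grip_width: 45.8
grasp_force: 36.3
```

{"api": "jog_arm", "payload": {"plan": [[[0,-0.001,0.0007],[0,0,0],1],[[0,-0.001,0.0014],[0,0,0],1],[[0,-0.001,0.0014],[0,0,0],1]]}}

```text
time_s: 35.9
ee_pos: [573.4, -120.1, 71.4]
tool_rot: [0.013, 3.141, 0.001]
force: [-2.3, 1.4, 6.2]
grip_width: 46.0
grasp_force: 37.2
```

{"api": "jog_arm", "payload": {"plan": [[[0,0,0],[0,0,0],0.4],[[0,0,0],[0,0,0],0.25],[[0,0,0],[0,0,0],0],[[0,0,0],[0,0,0],0],[[0,0,0],[0,0,0],0],[[0,0,0],[0,0,0],0],[[0,0,0],[0,0,0],0],[[0,0,-0.03],[0,0,0],0],[[0,0,-0.07],[0,0,0],0],[[0,0,-0.12],[0,0,0],0],[[0,0.12,-0.12],[0,0,0],0],[[0,0.12,-0.12],[0,0,0],0]]}}

```text
time_s: 37.4
ee_pos: [574.8, 0.3, 191.4]
tool_rot: [0.016, 3.139, 0.0]
force: [0.9, 0.4, -0.6]
grip_width: 85.3
grasp_force: 0.0
```

{"api": "jog_arm", "payload": {"plan": [[[0.1,0.005,-0.05],[0,0,0],0],[[0.1,0.005,-0.05],[0,0,0],0],[[0.1,0.005,-0.05],[0,0,0],0],[[0.1,0.005,-0.05],[0,0,0],0]]}}

```text
time_s: 37.9
ee_pos: [475.0, 5.3, 240.6]
tool_rot: [0.012, 3.139, -0.0]
force: [0.3, -0.1, 0.1]
grip_width: 85.2
grasp_force: 0.0
```

```bash
python3 - <<'E'
from h import *
im,d,w=cloud("top"); cv2.imwrite("pics/t9.png",cv2.resize(im[140:310,250:470],None,fx=3,fy=3))
im,d,w2=cloud("side"); cv2.imwrite("pics/s9.png",cv2.resize(im[150:390,200:480],None,fx=2.5,fy=2.5))
E
```

```text
(no output)
```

View pics/t9.png

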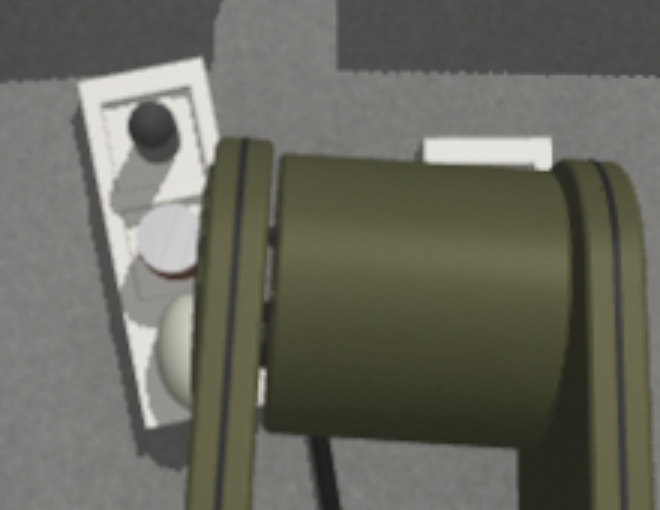

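View pics/s9.png

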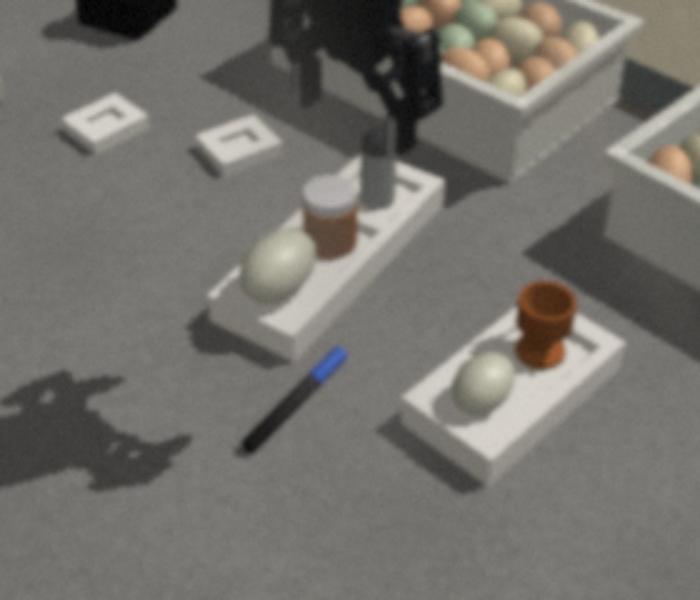

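The side view shows all five items in place: the goose egg (280,265), jar (330,218) and shaker (378,175) in the long tray, the hen egg (483,383) and cup (546,325) in the short tray. The arm is clear of them. The top view is partly hidden by the arm, but the shaker, jar and goose egg that show there agree.

```bash
python3 -c "
from h import *
print(env.job_done())"
```

```text
the job is handed in; nothing more can be done
None
```

Both trays are made up, with all five items in their nests and bays, and the job was handed in at about 38 s of the 141 s allowed; no verdict came back, and the egg cup's placing was checked only by arm position and the side picture.

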